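# Shim a bead mould in its clamp and hold it tight

## Robot

A 7-joint arm with a two-finger parallel gripper is mounted at the origin on the work surface. World frame = base frame: x ahead of the robot, y to its left, z up, the work surface at z = 0. Lengths are in m, angles in rad, forces in N, time in s.
With the tool pointing down it reaches from about 0.4 to 0.85 m from the base axis. Payload 10.4 kg.
Tool frame: the origin (TCP) lies midway between the tips of the shut fingers; the grasp point (between the pads) lies 19 mm behind it; z points along the fingers, y is the line along which they close (so a half turn about z gives the same grasp; the last joint's range is limited). The gripper opens to 87 mm and grips with 3 to 60 N. Pads are 19 mm wide; open, the fingers measure 117 mm over their backs; the gripper's body (75 mm by 190 mm) begins 51 mm behind the grasp point.
Start: joints at [-1.322, 0.332, -0.065, 1.46, 0.022, 1.35, -0.088], TCP at [0.168, 0.602, 0.223] pointing down, gripper open.
Joint ranges: [-2.6, 2.6], [-0.5, 2.12], [-1.47, 1.34], [0.16, 2.42], [-1.27, 4.41], [0.06, 2.06], [-2.6, 2.6]. Speed limits (rad/s): [2.22, 2.22, 2.79, 2.79, 3.14, 3.14, 3.14].

## Interface

Orientations are given as a unit quaternion [x, y, z, w].
In Python, from bench import r gives the robot as it stands.
- The arm moves only by the tool arm_command, never from a script. Its arguments are lists of equal length, an entry for each row: "xyz": the shift along the world's x, y, z in m, a list of three; "rot": the turn, a rotation vector about the world's x, y, z in rad, a list of three. In form: {"xyz": [[tx, ty, tz], ...], "rot": [[ax, ay, az], ...]}. A call has 1 to 20 rows; each row is the pose to reach, as a shift and turn from the pose commanded when the call began; what a row does not reach only later rows make up. A row lasts 1/12 s, in which the tool goes at most 41.7 mm and 7.16 degrees, less where a joint would pass 70% of its speed; a pose out of reach is approached as far as the arm can. A call with a gripper value outside its range is refused whole. "grip" is the opening, from 0 (shut) to 1 (fully open), set as the call begins (left out, the last holds). The fingers move at their own pace and stop on an object; "squeeze" is the grip in N (left out, the last holds). Time passes only in rows, so rows that repeat a pose let the fingers close. It gives the time, the measured TCP pose, the force, the opening and the grip force at its end, in the units of the state.
- r.read_state(): the state, without advancing time (a new reading comes with each control period).
- r.camera(name): name is "scene" or "top" or "wrist"; returns the picture (400x640x3 uint8, red, green, blue); there is no depth.
- r.camera_model(name): a dict with "fx", "fy", "cx", "cy" (pixels), "T" (4x4, takes a point from camera to world coordinates). Camera axes: x right, y up, looking along -z (the intrinsics and any distortion apply to the point x, -y, -z); pixel columns grow to the right and rows downward; lengths in m; the calibration is good to about 2 mm. The wrist camera is an equidistant fisheye: a pixel r from the principal point sees the ray r / f radians off the axis. A picture is of the moment at which its call begins: read the wrist's pose just before it. camera_model takes no time and is no camera call; for the wrist camera it gives the pose at the moment of the call.
- r.close_job(): hands the job in; it is judged then, once.
Trained networks look in the newest picture that a camera, given by its name, has taken for a name from the list of things; names that differ only in an ending like _2 or _b are one class to them, and where a whole thing is asked for, a point or a joint stands for the part that bears it (a point fixed in the world has none). Each returns a list of dicts, best first, with "conf" (0 to 1); they miss things now and then, are a little off and sometimes report something else, mostly with a low value. They report only what shows in the picture. A call takes as long as a camera call. They do not tell look-alikes from the thing itself.
- r.look_for(label, camera): "at" ([x, y, z] in m, in the coordinates of the camera as it stood for that picture, good to about 4 mm: the middle of the surface that is visible of it).
- r.spot_point(label, camera): "at" ([x, y, z] in m, in the coordinates of the camera as it stood for that picture, good to about 4 mm: a listed point, or the origin of a listed thing).
The state is a dict: "time": time; "joint_positions": joint angles; "joint_vel": joint speeds; "joint_torque": joint torques, N m; "ee_pos": TCP position; "eef_rot": TCP orientation; "ft_force": force on the tool from outside, world axes, zero at the start; "torque": the same for the moment, N m; "width": finger opening in m; "grip_force": force on a finger pad.
Only numpy, scipy, OpenCV 4.12 (cv2) and the standard library are available. Lean on these libraries where they do the work, as an engineer would, in place of code of your own. Each camera call takes 0.05 s, during which the arm holds its last target. There are 200 camera calls.

## Task

On the glass bead bench a graphite mould lies in the channel of the aluminium clamp. First swing the raised keeper bar fully down across the channel's end; then stand spacer plates from the wooden rack in the gap between the mould and the spring-loaded jaw until pushing the jaw's wooden handle squeezes the pack firmly against the keeper before the jaw runs into its own stop; use no more plates than that takes. Finish while still holding the jaw pushed tight (it springs back if let go), and leave both mould blocks and the other things on the bench where they are.

Things in the scene. Friction and masses are not known exactly. Their poses are not given: they have to be found in the camera images.
- frame: fixed aluminium clamp base, 8 mm thick. Origin on the bench under the middle of the shut keeper's inner face. y runs along the channel from the keeper (y = 0) to the jaw, x across it to the keeper's free end. Channel floor 8 mm above the bench; 48 mm wide (x -24 to 24) between rails 22 mm high. All but raised keeper, jaw handle and plates stays below 45 mm
- keeper (a joint): steel keeper bar, 112 mm long from its pivot, 12 mm thick, 32 mm tall. Radians: 0 = shut, level across the channel's end in its catch fork, upper edge 44 mm above the bench; starts at 0.4 to 0.75 (free end up). Stiff hinge (0.1 N m), stays where left; pressing straight down on it 35 to 45 mm from the pivot shuts it. Pivot axis parallel to the channel, so it withstands the push
- keeper_pivot (a point): the keeper's pivot, 28 mm above the bench, at x = -50, y = -6 mm of the frame. The bar runs from here towards the frame's +x
- keeper_end (a point): middle of the free end of the keeper bar, 112 mm from the pivot
- jaw (a joint): travel of the jaw towards the keeper, m: 0 = sprung back (stands there by itself), 0.020 = at its own stop. The spring resists with 3 N at 0, rising to 6 N at 0.020. Too few plates: it runs to 0.020 and squeezes nothing; just enough: it meets the pack at 0.013 to 0.017; one too many: it stays below 0.006
- jaw_handle (a point): grip point on the jaw's upright wooden handle, moves with it. Handle 30 mm wide (frame x), 14 mm thick (frame y), 44 to 86 mm above the bench; this point 68 mm above the bench, 65 mm behind the jaw face; the space between them, above 44 mm, is free
- jaw_face (a point): middle of the jaw's front face (44 mm wide, top 42 mm above the bench), moving with it. With the jaw back it is 67 to 71 mm from the keeper's inner face
- mould_thin_c (a point): loose graphite mould block 44 mm wide (frame x), 30 mm thick (frame y), 34 mm high; point at its centre. One of the two blocks lies in the channel, against or up to 2 mm from the keeper's inner face; the other is parked on the base's side ledge about x = -71, y = 96 to 138 mm of the frame; which is which varies
- mould_thick_c (a point): the other graphite mould block, 44 x 42 x 34 mm (42 mm thick along frame y), loose; point at its centre
- plate1_c (a point): loose plain graphite spacer plate, 40 mm wide (its x), 12 mm thick (its y), 72 mm tall (its z); point at its centre. Starts standing in a slot of the wooden rack, foot 10 mm above the bench, 52 mm sticking out above the rack (30 mm high). The three plates are alike, 40 mm apart; grip it across its 40 mm width, near the top
- plate2_c (a point): loose plain graphite spacer plate, 40 mm wide (its x), 12 mm thick (its y), 72 mm tall (its z); point at its centre. Starts standing in a slot of the wooden rack, foot 10 mm above the bench, 52 mm sticking out above the rack (30 mm high). The three plates are alike, 40 mm apart; grip it across its 40 mm width, near the top
- plate3_c (a point): loose plain graphite spacer plate, 40 mm wide (its x), 12 mm thick (its y), 72 mm tall (its z); point at its centre. Starts standing in a slot of the wooden rack, foot 10 mm above the bench, 52 mm sticking out above the rack (30 mm high). The three plates are alike, 40 mm apart; grip it across its 40 mm width, near the top
- bead_dish: white ceramic dish, 70 mm across, 22 mm high, a bystander on the bench, not to be disturbed
- paddle: spatula-like paddle with a handle, 200 mm long, a bystander on the bench, not to be disturbed
- glass_rod: glass rod 160 mm long, 8 mm thick, a bystander on the bench, not to be disturbed
- glass_rod2: glass rod 140 mm long, 8 mm thick, a bystander on the bench, not to be disturbed
- jar: closed glass jar, 56 mm across, 70 mm high, a bystander on the bench, not to be disturbed
Things that resemble listed ones, but are neither listed nor needed, are in the scene too. What is shaped like the part that bears plate1_c but green or red is not meant.

How it is judged:
On the way, in this order (a step that is already met when the one before it is completed fails the run):
1. the keeper bar is shut (value of joint keeper below 0.05 rad), for 0.2 s.
2. a plate stands in the gap, on the channel floor (((angle between plate1_c's own z axis and vertical below 0.12 rad and height (world z) of plate1_c between 0.038 and 0.05 m and x of plate1_c in the frame of frame between -0.012 and 0.012 m and y of plate1_c in the frame of frame between 0.03 and 0.07 m) or (angle between plate2_c's own z axis and vertical below 0.12 rad and height (world z) of plate2_c between 0.038 and 0.05 m and x of plate2_c in the frame of frame between -0.012 and 0.012 m and y of plate2_c in the frame of frame between 0.03 and 0.07 m) or (angle between plate3_c's own z axis and vertical below 0.12 rad and height (world z) of plate3_c between 0.038 and 0.05 m and x of plate3_c in the frame of frame between -0.012 and 0.012 m and y of plate3_c in the frame of frame between 0.03 and 0.07 m))), for 0.2 s.
At the end, for the whole second after the job is handed in: Keeper within 0.05 rad of shut; robot pushes the jaw (over 4 N); jaw on plate, plate on mould and mould on keeper each press with over 4 N; those plates upright (0.12 rad) on the channel floor between the rails; jaw over 9 mm along its 20 mm travel (value of joint keeper below 0.05 rad and value of joint jaw above 0.009 m and ((contact force between jaw and plate1 above 4 N and angle between plate1_c's own z axis and vertical below 0.12 rad and height (world z) of plate1_c between 0.038 and 0.05 m and x of plate1_c in the frame of frame between -0.012 and 0.012 m and y of plate1_c in the frame of frame between 0.03 and 0.07 m) or (contact force between jaw and plate2 above 4 N and angle between plate2_c's own z axis and vertical below 0.12 rad and height (world z) of plate2_c between 0.038 and 0.05 m and x of plate2_c in the frame of frame between -0.012 and 0.012 m and y of plate2_c in the frame of frame between 0.03 and 0.07 m) or (contact force between jaw and plate3 above 4 N and angle between plate3_c's own z axis and vertical below 0.12 rad and height (world z) of plate3_c between 0.038 and 0.05 m and x of plate3_c in the frame of frame between -0.012 and 0.012 m and y of plate3_c in the frame of frame between 0.03 and 0.07 m)) and (((contact force between plate1 and mould_thin above 4 N or contact force between plate1 and mould_thick above 4 N) and angle between plate1_c's own z axis and vertical below 0.12 rad and height (world z) of plate1_c between 0.038 and 0.05 m and x of plate1_c in the frame of frame between -0.012 and 0.012 m and y of plate1_c in the frame of frame between 0.03 and 0.07 m) or ((contact force between plate2 and mould_thin above 4 N or contact force between plate2 and mould_thick above 4 N) and angle between plate2_c's own z axis and vertical below 0.12 rad and height (world z) of plate2_c between 0.038 and 0.05 m and x of plate2_c in the frame of frame between -0.012 and 0.012 m and y of plate2_c in the frame of frame between 0.03 and 0.07 m) or ((contact force between plate3 and mould_thin above 4 N or contact force between plate3 and mould_thick above 4 N) and angle between plate3_c's own z axis and vertical below 0.12 rad and height (world z) of plate3_c between 0.038 and 0.05 m and x of plate3_c in the frame of frame between -0.012 and 0.012 m and y of plate3_c in the frame of frame between 0.03 and 0.07 m)) and (contact force between keeper and mould_thin above 4 N or contact force between keeper and mould_thick above 4 N) and contact force between any of the fingers, the arm and jaw above 4 N); the arm keeps its last pose, push and grip.
It fails at once if a mould block was moved from its place (over 25 mm) (distance of any of mould_thin_c, mould_thick_c from where it was at the start of the episode above 0.025 m).
It fails at once if a bystander was disturbed (moved over 30 mm) (distance of any of bead_dish, paddle, glass_rod, glass_rod2, jar from where it was at the start of the episode above 0.03 m).
It also fails if it takes over 72 s, if anything falls off the work surface, if the arm or the gripper's body presses on something with over 40 N, if the wrist force passes 120 N, or if a joint passes its speed limit or range.

## Working session

There is one attempt and no reset: what is moved stays moved. The work goes in short steps, Python scripts to look and compute and a tool call to move; the robot and the scene stay as the last step left them, time stands still between calls to the robot, and variables do not carry over. Pictures are saved under pics/ and viewed, at most 11 in all, crops included, and the job is handed in when it is done.

Besides the shell and the picture viewer there is one more tool, called as a command line: name --argument value ..., lists and objects as JSON in quotes. arm_command: Moves the arm, as the interface text tells. Its arguments: {"type":"object","properties":{"xyz":{"type":"array"},"rot":{"type":"array"},"grip":{"type":"number"},"squeeze":{"type":"number"}},"required":["xyz","rot"]}

```bash
mkdir -p pics
cat > h.py <<'E'
from bench import r
import numpy as np, cv2
def snap(n,f=None):
    m=r.camera_model(n); im=r.camera(n)
    if f: cv2.imwrite('pics/'+f,cv2.cvtColor(im,cv2.COLOR_RGB2BGR))
    return im,m
def find(l,n,m,fn=None,k=4):
    T=np.array(m['T']); out=[]
    for d in (fn or r.spot_point)(l,n)[:k]:
        a=np.array(d['at']); w=T[:3,:3]@a+T[:3,3]
        out.append((round(d['conf'],2),w.round(4).tolist(),[round(m['cx']+m['fx']*a[0]/-a[2]),round(m['cy']+m['fy']*-a[1]/-a[2])]))
    return out
E
python3 - <<'E'
from h import *
for n in('top','scene'):
    im,m=snap(n,n+'0.png')
    for l in 'frame keeper_pivot keeper_end jaw_handle jaw_face mould_thin_c mould_thick_c plate1_c'.split(): print(n,l,*find(l,n,m))
s=r.read_state();print(s['time'],s['ee_pos'],s['eef_rot'],s['ft_force'])
E
```

```text
top frame (0.55, [0.535, -0.203, 0.002], [440, 214])
top keeper_pivot (0.85, [0.485, -0.214, 0.0297], [447, 233])
top keeper_end (0.82, [0.5751, -0.2038, 0.0891], [449, 195])
top jaw_handle (0.87, [0.5194, -0.0735, 0.0673], [394, 219])
top jaw_face (0.75, [0.5279, -0.1388, 0.0237], [417, 216])
top mould_thin_c (0.71, [0.4502, -0.1051, 0.026], [404, 247]) (0.53, [0.5193, -0.0738, 0.0664], [394, 219])
top mould_thick_c (0.55, [0.5269, -0.18, 0.0202], [433, 217])
top plate1_c (0.61, [0.5316, 0.1765, 0.0303], [294, 215]) (0.49, [0.6505, 0.3547, 0.0393], [225, 169]) (0.44, [0.5531, 0.2672, 0.0447], [258, 206]) (0.39, [0.5328, -0.2063, 0.0025], [441, 215])
scene frame (0.71, [0.5207, -0.0706, 0.0644], [244, 198])
scene keeper_pivot (0.53, [0.4872, -0.2176, 0.0275], [186, 199])
scene keeper_end (0.76, [0.5724, -0.2065, 0.0892], [182, 213]) (0.71, [0.5419, 0.307, 0.0454], [401, 203])
scene jaw_handle (0.96, [0.5231, -0.0696, 0.0648], [244, 199])
scene jaw_face (0.67, [0.5324, -0.1396, 0.0246], [217, 213]) (0.61, [0.55, 0.2664, 0.0452], [385, 207])
scene mould_thin_c (0.8, [0.4543, -0.1051, 0.0278], [233, 186])
scene mould_thick_c (0.74, [0.5333, -0.1839, 0.0238], [199, 214]) (0.67, [0.7194, -0.2244, -0.0057], [176, 291])
scene plate1_c (0.85, [0.5311, 0.177, 0.042], [347, 203]) (0.65, [0.5497, 0.2659, 0.0454], [385, 207]) (0.61, [0.6552, 0.3541, 0.0339], [429, 245])
0.9 [0.16778535 0.6020712  0.22257589] [ 1.35487211e-01  9.90779094e-01  4.71356231e-05 -3.64467293e-06] [-0.04235034  0.12091103  0.63858627]
```

View pics/top0.png

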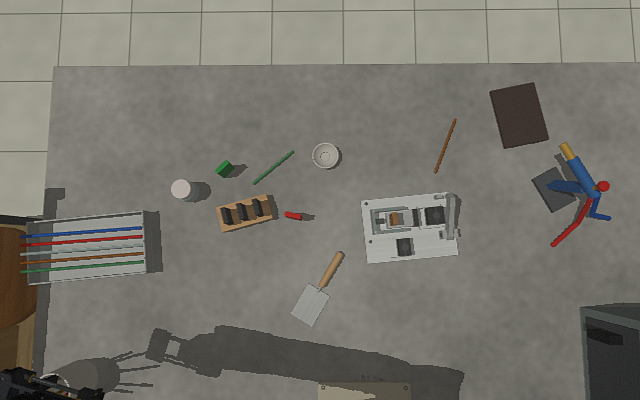

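View pics/scene0.png

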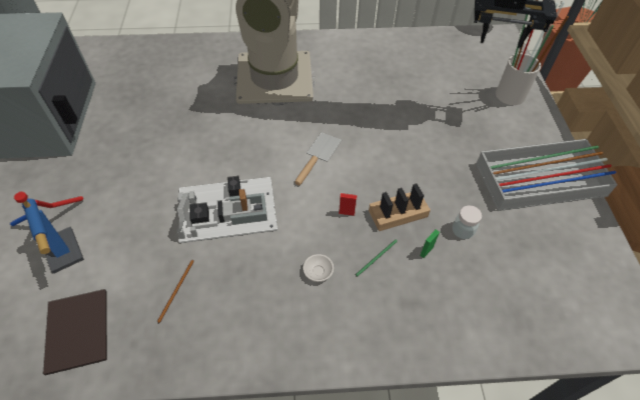

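The top view shows the clamp around (410,228), with the keeper at its right end (452,215) and the rack at (247,213). The scene view shows the rack plates at (387,205), (402,200) and (417,195). The red plate at (347,204) and the green one at (429,244) are look-alikes, so the black plates in the wooden rack are the ones meant. I'll confirm that in one crop, which will also show the mould thickness.

Run:
```python
import cv2,numpy as np
t=cv2.imread('pics/top0.png');s=cv2.imread('pics/scene0.png')
f=lambda i,x,y,w,h:cv2.resize(i[y:y+h,x:x+w],(400,280),interpolation=cv2.INTER_CUBIC)
cv2.imwrite('pics/crop.png',np.vstack([np.hstack([f(t,357,185,110,77),f(t,205,185,80,56)]),np.hstack([f(s,175,170,110,77),f(s,330,170,120,84)])]))
```

```text
(no output)
```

View pics/crop.png

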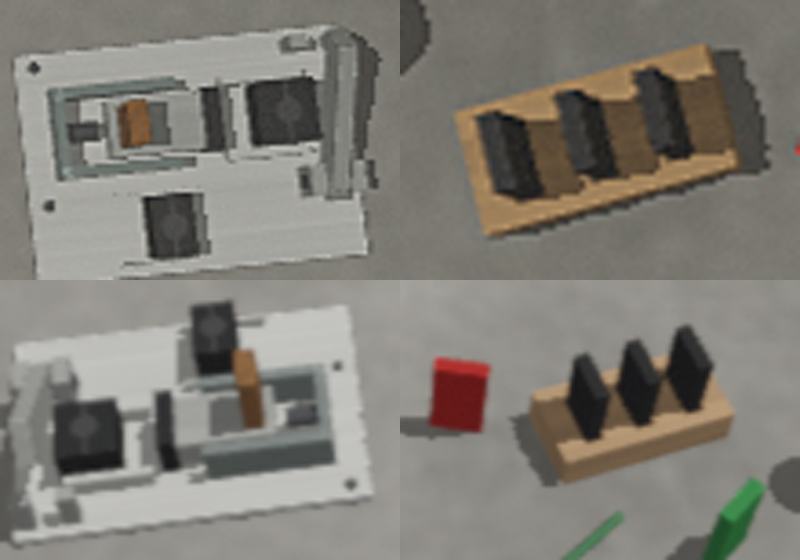

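The crop shows the mould in the channel (285,110) as the thick, square one. The parked one (172,225) is thinner, so one plate is needed. The plates are the black ones in the wooden rack; I'll use the one nearest the clamp (665,115). I'll fly over the rack first, then go to the keeper.

arm_command --xyz '[[0.15,-0.15,0.04],[0.36,-0.34,0.04],[0.36,-0.34,0.04],[0.36,-0.34,0.04],[0.36,-0.34,0.04],[0.36,-0.34,0.04],[0.36,-0.34,0.04],[0.36,-0.34,0.04],[0.36,-0.34,0.04],[0.36,-0.34,0.04],[0.36,-0.34,0.04],[0.36,-0.34,0.04],[0.36,-0.34,0.04],[0.36,-0.34,0.04],[0.36,-0.34,0.04],[0.36,-0.34,0.04],[0.36,-0.34,0.04]]' --rot '[[0,0,-0.12],[0,0,-0.25],[0,0,-0.37],[0,0,-0.5],[0,0,-0.62],[0,0,-0.75],[0,0,-0.87],[0,0,-1.0],[0,0,-1.04],[0,0,-1.04],[0,0,-1.04],[0,0,-1.04],[0,0,-1.04],[0,0,-1.04],[0,0,-1.04],[0,0,-1.04],[0,0,-1.04]]' --grip 0

```text
time: 2.32
ee_pos: [0.5268, 0.2635, 0.2625]
eef_rot: [0.609, 0.793, 0.0, -0.0]
ft_force: [0.8, 0.3, -0.1]
width: 0.0006
grip_force: 0.0
```

```bash
cat >> h.py <<'E'
def wfind(l,m,fn=None,k=5): return [(c,w) for c,w,_ in find(l,'wrist',m,fn,k)]
E
python3 - <<'E'
from h import *
s=r.read_state();print(s['time'],s['ee_pos'],s['eef_rot'],s['joint_positions'],s['width'],s['ft_force'])
im,m=snap('wrist','w1.png')
for l in ['plate1_c','plate2_c']: print(l,*wfind(l,m))
E
```

```text
2.3167 [0.52679096 0.26352399 0.26249717] [ 6.08851165e-01  7.93284421e-01  6.12342022e-05 -2.86720315e-04] [-0.83247399  0.23521927  0.35101572  1.51802243 -0.08195057  1.40289601
 -0.21507022] 0.0005595504621544856 [ 0.83132629  0.34769295 -0.07312143]
plate1_c (0.71, [0.6483, 0.3558, 0.0312]) (0.65, [0.5508, 0.2688, 0.0471])
plate2_c (0.61, [0.5357, 0.301, 0.0456])
```

View pics/w1.png

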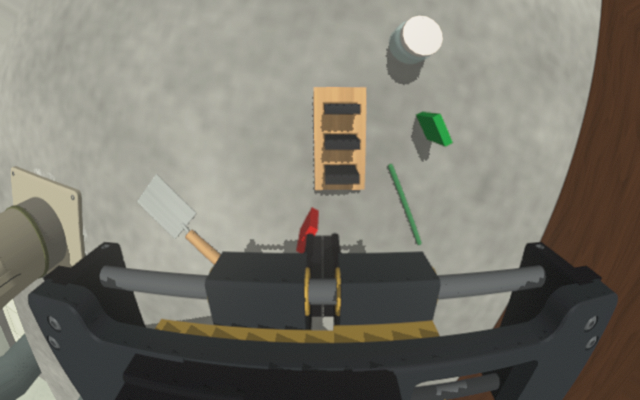

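The wrist view shows the rack aligned with the tool, with its nearest plate at (341,174), the red look-alike at (308,228) and the green one at (435,128). Next is the keeper.

arm_command --xyz '[[0,-0.478,-0.03],[0,-0.478,-0.03],[0,-0.478,-0.03],[0,-0.478,-0.03],[0,-0.478,-0.03],[0,-0.478,-0.03],[0,-0.478,-0.03],[0,-0.478,-0.03],[0,-0.478,-0.03],[0,-0.478,-0.03],[0,-0.478,-0.03],[0,-0.478,-0.03],[0,-0.478,-0.03],[0,-0.478,-0.03],[0,-0.478,-0.03],[0,-0.478,-0.03]]' --rot '[[0,0,-0.03],[0,0,-0.06],[0,0,-0.1],[0,0,-0.13],[0,0,-0.13],[0,0,-0.13],[0,0,-0.13],[0,0,-0.13],[0,0,-0.13],[0,0,-0.13],[0,0,-0.13],[0,0,-0.13],[0,0,-0.13],[0,0,-0.13],[0,0,-0.13],[0,0,-0.13]]'

```text
time: 3.8
ee_pos: [0.5283, -0.2142, 0.2326]
eef_rot: [0.659, 0.752, 0.0, -0.0]
ft_force: [-0.1, -0.2, -0.6]
width: 0.0006
grip_force: 0.0
```

Run:
```python
from h import *
s=r.read_state();print(s['time'],s['ee_pos'],s['eef_rot'],s['joint_positions'],s['ft_force'])
im,m=snap('wrist','w2.png')
for l in 'frame keeper_pivot keeper_end jaw_handle jaw_face mould_thin_c mould_thick_c'.split(): print(l,*wfind(l,m,k=2))
```

```text
3.8 [ 0.52829264 -0.21415021  0.23257869] [ 6.59082252e-01  7.52070771e-01  3.43751834e-04 -1.49973336e-04] [-0.28812652  0.23252375  0.70132369  1.62879456 -0.15422583  1.33659523
  0.56745374] [-0.07469931 -0.15441834 -0.59155834]
frame (0.79, [0.5283, -0.2087, 0.0018])
keeper_pivot (0.74, [0.4845, -0.2181, 0.0312])
keeper_end (0.97, [0.569, -0.209, 0.0909])
jaw_handle (0.63, [0.5199, -0.0712, 0.0667])
jaw_face (0.72, [0.5274, -0.1403, 0.0251])
mould_thin_c (0.79, [0.4459, -0.1011, 0.0265]) (0.26, [0.4871, -0.2151, 0.0331])
mould_thick_c (0.77, [0.5287, -0.1832, 0.0271])
```

View pics/w2.png

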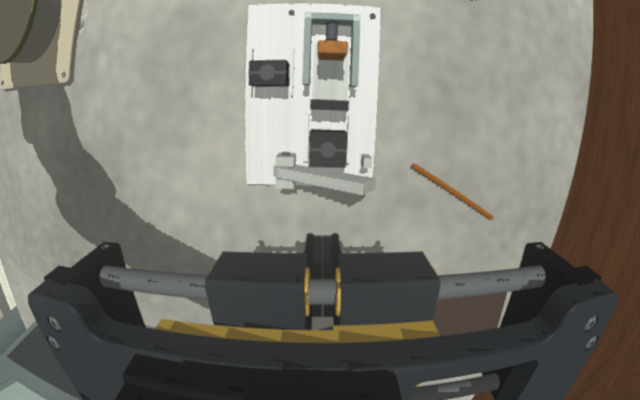

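The keeper is raised, running from (285,175) to (370,185), and the tool is over it at about 40 mm from the pivot. Pressing straight down.

arm_command --xyz '[[-0.002,0,-0.04],[-0.003,0,-0.08],[-0.003,0,-0.12],[-0.003,0,-0.14],[-0.003,0,-0.147],[-0.003,0,-0.152],[-0.003,0,-0.157],[-0.003,0,-0.162],[-0.003,0,-0.167],[-0.003,0,-0.172],[-0.003,0,-0.176],[-0.003,0,-0.179],[-0.003,0,-0.182],[-0.003,0,-0.185],[-0.003,0,-0.187],[-0.003,0,-0.188],[-0.003,0,-0.189]]' --rot '[[0,0,0],[0,0,0],[0,0,0],[0,0,0],[0,0,0],[0,0,0],[0,0,0],[0,0,0],[0,0,0],[0,0,0],[0,0,0],[0,0,0],[0,0,0],[0,0,0],[0,0,0],[0,0,0],[0,0,0]]'

```text
time: 5.62
ee_pos: [0.525, -0.2159, 0.0442]
eef_rot: [0.66, 0.751, 0.0, -0.0]
ft_force: [-5.4, 3.3, 19.4]
width: -0.0
grip_force: 10.0
```

arm_command --xyz '[[0,0,-0.001],[0,0,-0.001],[0,0,-0.001],[0,0,0.03],[0,0,0.07],[0,0,0.11],[0,0,0.15],[0,0,0.18],[0,0,0.18]]' --rot '[[0,0,0],[0,0,0],[0,0,0],[0,0,0],[0,0,0],[0,0,0],[0,0,0],[0,0,0],[0,0,0]]'

```text
time: 6.37
ee_pos: [0.5267, -0.2173, 0.2297]
eef_rot: [0.66, 0.751, 0.002, 0.003]
ft_force: [0.4, -1.2, -0.6]
width: 0.0005
grip_force: 0.0
```

Run:
```python
from h import *
s=r.read_state();print(s['time'],s['ee_pos'],s['eef_rot'])
im,m=snap('wrist','w3.png')
for l in 'keeper_pivot keeper_end jaw_face mould_thick_c'.split(): print(l,*wfind(l,m,k=2))
im,m=snap('scene')
print(*find('keeper_end','scene',m))
```

```text
6.3667 [ 0.52672005 -0.21725161  0.2297444 ] [0.66027517 0.75101269 0.00216901 0.00345477]
keeper_pivot (0.78, [0.4879, -0.2181, 0.0293])
keeper_end (0.91, [0.5888, -0.2039, 0.0281]) (0.41, [0.5281, -0.2075, 0.0004])
jaw_face (0.88, [0.5243, -0.1389, 0.0251])
mould_thick_c (0.91, [0.5283, -0.1813, 0.0287])
(0.67, [0.5909, -0.2071, 0.0295], [186, 234])
```

View pics/w3.png

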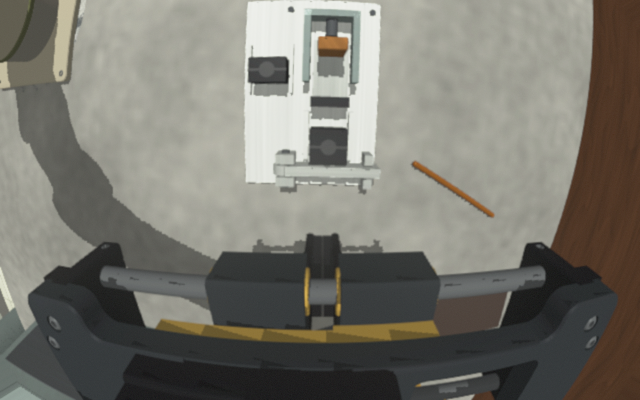

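The keeper is shut: its end is at z 0.028 and it lies level in its fork at (370,172). Now back to the rack.

arm_command --xyz '[[0.047,0.397,0],[0.047,0.397,0],[0.047,0.397,0],[0.047,0.397,0],[0.047,0.397,0],[0.047,0.397,0],[0.047,0.397,0],[0.047,0.397,0],[0.047,0.397,0],[0.047,0.397,0],[0.047,0.397,-0.03],[0.047,0.397,-0.05],[0.047,0.397,-0.05],[0.047,0.397,-0.05]]' --rot '[[0,0,0.03],[0,0,0.06],[0,0,0.1],[0,0,0.13],[0,0,0.13],[0,0,0.13],[0,0,0.13],[0,0,0.13],[0,0,0.13],[0,0,0.13],[0,0,0.13],[0,0,0.13],[0,0,0.13],[0,0,0.13]]' --grip 1

```text
time: 7.88
ee_pos: [0.571, 0.1805, 0.1725]
eef_rot: [0.61, 0.792, -0.001, -0.001]
ft_force: [-0.3, -0.0, 0.4]
width: 0.0836
grip_force: 0.0
```

```bash
cat >> h.py <<'E'
def px2w(m,u,v,z):
    x=(u-m['cx'])/m['fx'];y=(v-m['cy'])/m['fy'];t=np.hypot(x,y)
    d=np.array([x/t*np.sin(t),-y/t*np.sin(t),-np.cos(t)]);T=np.array(m['T']);d=T[:3,:3]@d;o=T[:3,3]
    return o+d*(z-o[2])/d[2]
E
python3 - <<'E'
from h import *
import json
s=r.read_state();print(s['time'],s['ee_pos'],s['eef_rot'])
im,m=snap('wrist')
json.dump({k:np.array(v).tolist() for k,v in m.items() if k in('fx','fy','cx','cy','T')},open('m4.json','w'))
for l in 'plate1_c plate2_c'.split(): print(l,*wfind(l,m))
c=cv2.cvtColor(im[60:260,220:460],cv2.COLOR_RGB2BGR);cv2.imwrite('pics/w4.png',cv2.resize(c,None,fx=3,fy=3,interpolation=cv2.INTER_CUBIC))
E
```

```text
7.8833 [0.57099391 0.1805387  0.17246446] [ 6.10026741e-01  7.92379276e-01 -1.45965916e-03 -5.72740051e-04]
plate1_c (0.63, [0.649, 0.3555, 0.0349]) (0.57, [0.5299, 0.1767, 0.0331])
plate2_c (0.71, [0.5395, 0.3021, 0.0441])
```

View pics/w4.png

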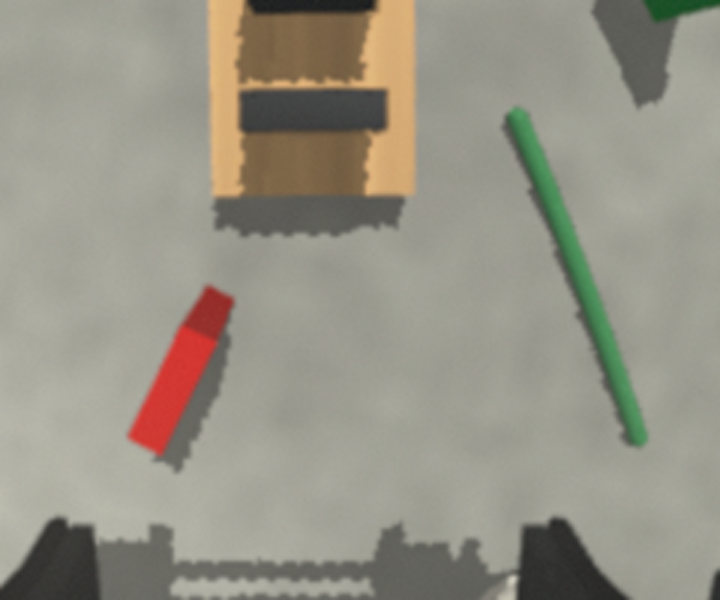

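The nearest plate's top shows at crop (240–387, 90–132), squarely aligned with the image axes. The red look-alike is at (180,370).

Run:
```python
from h import *
import json
m=json.load(open('m4.json'))
P=[px2w(m,220+u/3,60+v/3,.082) for u,v in((241,90),(387,90),(387,131),(241,131))]
for p in P: print(p.round(4))
print(np.mean(P,0).round(4),np.linalg.norm(P[1]-P[0]),np.linalg.norm(P[3]-P[0]), np.arctan2(*(P[1]-P[0])[1::-1]))
a=.610027,.792379;print(np.arctan2(2*a[1]**2-1,2*a[0]*a[1]))
```

```text
[0.5294 0.2671 0.082 ]
[0.5672 0.2772 0.082 ]
[0.5701 0.2664 0.082 ]
[0.5322 0.2563 0.082 ]
[0.5497 0.2667 0.082 ] 0.039077924422991336 0.01119352286984827 0.26058659146188606
0.25860251693881353
```

arm_command --xyz '[[-0.01,0.04,0],[-0.021,0.08,0],[-0.021,0.086,0],[-0.021,0.086,0],[-0.021,0.086,-0.04],[-0.021,0.086,-0.08],[-0.021,0.086,-0.105],[-0.021,0.086,-0.12],[-0.021,0.086,-0.12],[-0.021,0.086,-0.12]]' --rot '[[0,0,0],[0,0,0],[0,0,0],[0,0,0],[0,0,0],[0,0,0],[0,0,0],[0,0,0],[0,0,0],[0,0,0]]'

```text
time: 8.87
ee_pos: [0.5514, 0.2661, 0.0543]
eef_rot: [0.61, 0.792, -0.0, 0.0]
ft_force: [0.4, -0.6, 0.7]
width: 0.0867
grip_force: 0.0
```

arm_command --xyz '[[0,0,0],[0,0,0],[0,0,0],[0,0,0],[0,0,0],[0,0,0],[0,0,0],[0,0,0]]' --rot '[[0,0,0],[0,0,0],[0,0,0],[0,0,0],[0,0,0],[0,0,0],[0,0,0],[0,0,0]]' --grip 0 --squeeze 25

```text
time: 9.53
ee_pos: [0.5507, 0.2671, 0.0536]
eef_rot: [0.61, 0.792, 0.0, 0.0]
ft_force: [-0.5, -0.3, -0.4]
width: 0.0415
grip_force: 0.2
```

arm_command --xyz '[[0,0,0],[0,0,0],[0,0,0.01],[0,0,0.03],[0,0,0.06],[0,0,0.1],[0,0,0.13],[0,0,0.13],[0,0,0.13]]' --rot '[[0,0,0],[0,0,0],[0,0,0],[0,0,0],[0,0,0],[0,0,0],[0,0,0],[0,0,0],[0,0,0]]'

```text
time: 10.28
ee_pos: [0.5518, 0.2675, 0.1862]
eef_rot: [0.61, 0.792, 0.002, 0.001]
ft_force: [-1.3, 0.8, -0.2]
width: 0.0399
grip_force: 25.0
```

arm_command --xyz '[[-0.001,-0.03,0],[-0.002,-0.065,0],[-0.003,-0.1,0],[-0.004,-0.135,0],[-0.005,-0.17,0],[-0.006,-0.205,0],[-0.007,-0.24,0],[-0.008,-0.275,0],[-0.009,-0.31,0],[-0.01,-0.345,0],[-0.011,-0.38,0],[-0.012,-0.415,0],[-0.013,-0.45,0],[-0.014,-0.475,0],[-0.014,-0.49,0],[-0.014,-0.492,0],[-0.014,-0.492,0],[-0.014,-0.492,0]]' --rot '[[0,0,0],[0,0,-0.02],[0,0,-0.04],[0,0,-0.06],[0,0,-0.08],[0,0,-0.1],[0,0,-0.12],[0,0,-0.13],[0,0,-0.13],[0,0,-0.13],[0,0,-0.13],[0,0,-0.13],[0,0,-0.13],[0,0,-0.13],[0,0,-0.13],[0,0,-0.13],[0,0,-0.13],[0,0,-0.13]]'

```text
time: 11.78
ee_pos: [0.5367, -0.2236, 0.1828]
eef_rot: [0.66, 0.752, -0.0, -0.001]
ft_force: [-0.2, 1.0, -0.2]
width: 0.0396
grip_force: 25.0
```

Run:
```python
from h import *
import json
s=r.read_state();print(s['time'],s['ee_pos'],s['eef_rot'],s['width'],s['grip_force'])
a=s['eef_rot'];print('yaw',np.arctan2(2*a[1]**2-1,2*a[0]*a[1]))
im,m=snap('wrist')
json.dump({k:np.array(v).tolist() for k,v in m.items() if k in('fx','fy','cx','cy','T')},open('m5.json','w'))
for l in 'keeper_pivot keeper_end jaw_handle jaw_face mould_thick_c plate1_c'.split(): print(l,*wfind(l,m,k=2))
c=cv2.cvtColor(im[10:250,200:450],cv2.COLOR_RGB2BGR);cv2.imwrite('pics/w5.png',cv2.resize(c,None,fx=2.5,fy=2.5,interpolation=cv2.INTER_CUBIC))
```

```text
11.7833 [ 0.53666942 -0.22359812  0.18283216] [ 6.59716562e-01  7.51514154e-01 -7.81597519e-05 -7.26142606e-04] 0.039594901831676035 25.00002774875611
yaw 0.1299122435616679
keeper_pivot (0.82, [0.4859, -0.2177, 0.0291])
keeper_end (0.68, [0.5874, -0.2063, 0.03])
jaw_handle (0.68, [0.5201, -0.0689, 0.0671])
jaw_face (0.89, [0.5241, -0.1376, 0.0255])
mould_thick_c (0.66, [0.53, -0.1834, 0.0259])
plate1_c (0.69, [0.5361, -0.2214, 0.1755])
```

View pics/w5.png

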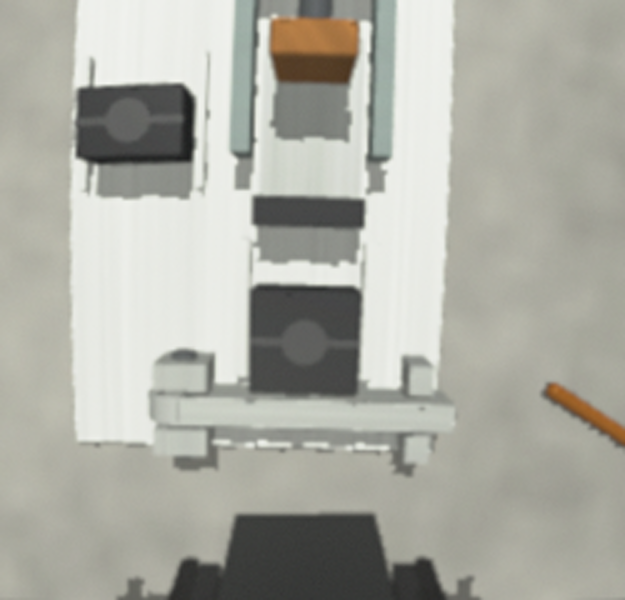

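The held plate shows at (305,560). The mould's top spans (250–360, 288–390), the jaw face plate (253–364, 197–225), and the keeper (150–455, 395–425).

Run:
```python
from h import *
import json
m=json.load(open('m5.json'))
o=np.array([.5345,-.205]);a=.130;R=np.array([[np.cos(a),np.sin(a)],[-np.sin(a),np.cos(a)]])
for n,u,v,z in [('mould BL',250,287,.042),('mould BR',360,287,.042),('mould FL',250,388,.042),('mould FR',359,388,.042),('jaw L',253,197,.042),('jaw R',364,197,.042),('jaw Lf',253,224,.042),('handL',271,18,.086),('handR',357,18,.086),('base L',76,438,.008),('base L2',76,130,.008),('base R',450,130,.008),('keeper back L',160,392,.044),('keeper R',455,405,.044),('keeper front R',455,428,.044),('plate L',238,515,.140),('plate R',375,515,.140)]:
    w=px2w(m,200+u/2.5,10+v/2.5,z)[:2]; print(n,w.round(4),(R@(w-o)*1e3).round(1))
for w in ([.4857,-.2173],[.588,-.2055],[.5205,-.0705],[.527,-.139],[.5295,-.1827],[.53667,-.2236]): print((R@(np.array(w)-o)*1e3).round(1))
```

```text
mould BL [ 0.5067 -0.1646] [-22.3  43.7]
mould BR [ 0.5492 -0.159 ] [20.6 43.7]
mould FL [ 0.5114 -0.2048] [-22.9   3.2]
mould FR [ 0.5546 -0.1991] [20.7  3.2]
jaw L [ 0.5035 -0.1293] [-20.9  79.1]
jaw R [ 0.5459 -0.1237] [21.9 79.1]
jaw Lf [ 0.5049 -0.1398] [-20.9  68.5]
handL [ 0.5046 -0.0688] [-12.  138.9]
handR [ 0.5327 -0.065 ] [ 16.3 139. ]
base L [ 0.4313 -0.2451] [-107.5  -26.4]
base L2 [ 0.4192 -0.1048] [-101.3  114.3]
base R [ 0.581  -0.0863] [ 61.5 111.6]
keeper back L [ 0.4756 -0.2104] [-59.1   2.3]
keeper R [ 0.5941 -0.2002] [59.7 -3. ]
keeper front R [ 0.5958 -0.2097] [ 60.2 -12.6]
plate L [ 0.5167 -0.221 ] [-19.8 -13.6]
plate R [ 0.5553 -0.2159] [ 19.3 -13.5]
[-50.   -5.9]
[53.  -7.4]
[  3.6 135.2]
[ 1.1 66.4]
[-2.1 22.8]
[ -0.3 -18.7]
```

arm_command --xyz '[[-0.004,0.03,0],[-0.008,0.06,0],[-0.01,0.074,0],[-0.01,0.0745,0],[-0.01,0.0745,-0.03],[-0.01,0.0745,-0.06],[-0.01,0.0745,-0.08],[-0.01,0.0745,-0.085],[-0.01,0.0745,-0.085],[-0.01,0.0745,-0.085]]' --rot '[[0,0,0],[0,0,0],[0,0,0],[0,0,0],[0,0,0],[0,0,0],[0,0,0],[0,0,0],[0,0,0],[0,0,0]]'

```text
time: 12.97
ee_pos: [0.5273, -0.1511, 0.0996]
eef_rot: [0.66, 0.751, 0.0, 0.0]
ft_force: [-0.1, -0.2, -0.0]
width: 0.0396
grip_force: 25.0
```

Run:
```python
from h import *
s=r.read_state();print(s['time'],s['ee_pos'])
o=np.array([.5345,-.205]);a=.130;R=np.array([[np.cos(a),np.sin(a)],[-np.sin(a),np.cos(a)]]);print(R@(s['ee_pos'][:2]-o)*1e3)
im,m=snap('wrist')
c=cv2.cvtColor(im[60:260,220:420],cv2.COLOR_RGB2BGR);a=cv2.resize(c,(400,400),interpolation=cv2.INTER_CUBIC)
im,m=snap('scene')
c=cv2.cvtColor(im[160:250,170:260],cv2.COLOR_RGB2BGR);b=cv2.resize(c,(400,400),interpolation=cv2.INTER_CUBIC)
cv2.imwrite('pics/w6.png',np.hstack([a,b]))
```

```text
12.9667 [ 0.52727616 -0.15106145  0.09957411]
[-0.17060268 54.41986343]
```

View pics/w6.png

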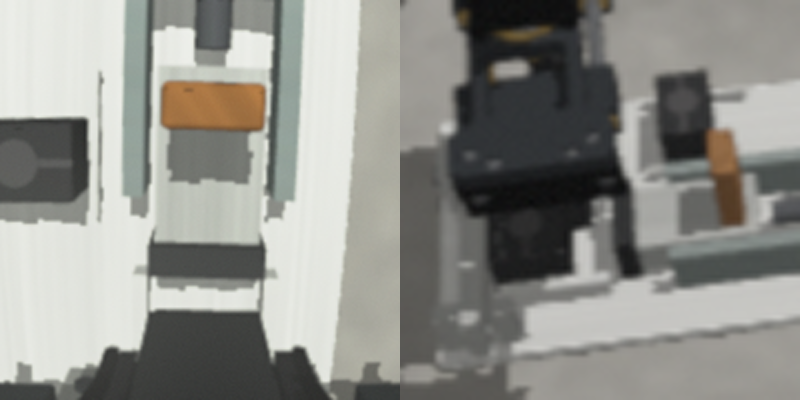

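The wrist view shows the plate foot (150–262, 312) centred between the rails (149–262), just in front of the jaw (150–265, 277). Lowering, with a 2 mm shift towards the jaw.

arm_command --xyz '[[0,0.002,0],[0,0.002,-0.006],[0,0.002,-0.012],[0,0.002,-0.018],[0,0.002,-0.024],[0,0.002,-0.029],[0,0.002,-0.033],[0,0.002,-0.037],[0,0.002,-0.037],[0,0.002,-0.037]]' --rot '[[0,0,0],[0,0,0],[0,0,0],[0,0,0],[0,0,0],[0,0,0],[0,0,0],[0,0,0],[0,0,0],[0,0,0]]'

```text
time: 13.9
ee_pos: [0.5267, -0.1485, 0.0614]
eef_rot: [0.66, 0.751, -0.0, -0.0]
ft_force: [0.7, -0.4, -0.7]
width: 0.0396
grip_force: 25.0
```

arm_command --xyz '[[0,0,-0.003],[0,0,-0.006],[0,0,-0.008],[0,0,-0.0095],[0,0,-0.0105],[0,0,-0.0105],[0,0,-0.0105]]' --rot '[[0,0,0],[0,0,0],[0,0,0],[0,0,0],[0,0,0],[0,0,0],[0,0,0]]'

```text
time: 14.48
ee_pos: [0.5267, -0.1485, 0.0515]
eef_rot: [0.66, 0.751, 0.0, -0.0]
ft_force: [-3.2, 0.4, 5.3]
width: 0.0401
grip_force: 25.0
```

The plate is seated, with contact at the expected height. Releasing and rising.

arm_command --xyz '[[0,0,0],[0,0,0],[0,0,0],[0,0,0],[0,0,0],[0,0,0.02],[0,0,0.06],[0,0,0.1],[0,0,0.11],[0,0,0.11]]' --rot '[[0,0,0],[0,0,0],[0,0,0],[0,0,0],[0,0,0],[0,0,0],[0,0,0],[0,0,0],[0,0,0],[0,0,0]]' --grip 0.75

```text
time: 15.32
ee_pos: [0.5288, -0.1489, 0.1645]
eef_rot: [0.66, 0.751, 0.002, 0.002]
ft_force: [0.3, 0.3, 0.3]
width: 0.0651
grip_force: 0.0
```

arm_command --xyz '[[-0.004,0.035,0],[-0.008,0.075,0],[-0.012,0.112,0],[-0.012,0.112,0],[-0.012,0.112,0],[-0.012,0.112,0],[-0.012,0.112,0]]' --rot '[[0,0,0],[0,0,0],[0,0,0],[0,0,0],[0,0,0],[0,0,0],[0,0,0]]' --grip 0

```text
time: 15.9
ee_pos: [0.5146, -0.0377, 0.1606]
eef_rot: [0.661, 0.751, -0.0, -0.0]
ft_force: [-0.7, -0.3, 0.2]
width: 0.0265
grip_force: 0.0
```

Run:
```python
from h import *
s=r.read_state();print(s['time'],s['ee_pos'],s['width'])
o=np.array([.5345,-.205]);a=.130;R=np.array([[np.cos(a),np.sin(a)],[-np.sin(a),np.cos(a)]])
for n in('top','scene'):
    im,m=snap(n,n+'7.png')
    for l in 'plate1_c jaw_handle jaw_face mould_thick_c'.split():
        print(n,l,[(c,w[2],(R@(np.array(w[:2])-o)*1e3).round(1).tolist(),p) for c,w,p in find(l,n,m) if w[1]<0])
t=cv2.imread('pics/top7.png');s=cv2.imread('pics/scene7.png')
f=lambda i,x,y,w,h:cv2.resize(i[y:y+h,x:x+w],(400,400),interpolation=cv2.INTER_CUBIC)
cv2.imwrite('pics/c7.png',np.hstack([f(t,370,180,100,100),f(s,170,160,110,110)]))
```

```text
15.9 [ 0.51455359 -0.03773311  0.16057693] 0.026524211174939662
top plate1_c []
top jaw_handle []
top jaw_face []
top mould_thick_c []
scene plate1_c [(0.68, 0.0435, [0.5, 54.8], [212, 207])]
scene jaw_handle [(0.95, 0.067, [6.8, 135.6], [244, 199])]
scene jaw_face [(0.95, 0.0261, [1.4, 65.8], [217, 211]), (0.19, 0.0263, [56.9, -7.0], [188, 235])]
scene mould_thick_c [(0.95, 0.0266, [0.7, 20.9], [199, 214])]
```

View pics/c7.png

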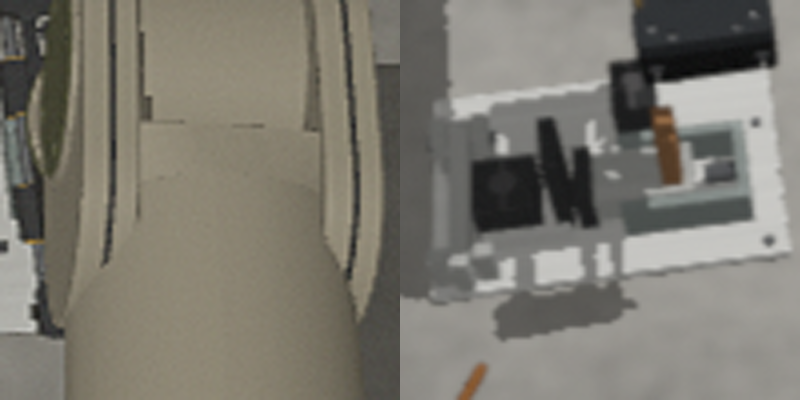

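The scene crop shows the plate standing upright at about (558,170) between the mould (505,190) and the jaw (585,185). The handle is at (665,145), and the closed fingers are behind it.

arm_command --xyz '[[0.001,0,-0.03],[0.001,0.001,-0.065],[0.001,0.001,-0.095],[0.001,0.001,-0.105],[0.001,0.001,-0.105],[0.001,0.001,-0.105]]' --rot '[[0,0,0],[0,0,0],[0,0,0],[0,0,0],[0,0,0],[0,0,0]]'

```text
time: 16.9
ee_pos: [0.5162, -0.0357, 0.0569]
eef_rot: [0.66, 0.751, -0.0, 0.0]
ft_force: [1.2, -0.5, 0.2]
width: 0.0005
grip_force: 0.0
```

arm_command --xyz '[[0.0005,-0.004,0],[0.001,-0.008,0],[0.0015,-0.012,0],[0.002,-0.016,0],[0.0025,-0.02,0],[0.003,-0.024,0],[0.003,-0.024,0],[0.003,-0.024,0]]' --rot '[[0,0,0],[0,0,0],[0,0,0],[0,0,0],[0,0,0],[0,0,0],[0,0,0],[0,0,0]]'

```text
time: 17.57
ee_pos: [0.519, -0.0591, 0.0563]
eef_rot: [0.66, 0.751, 0.0, -0.0]
ft_force: [-0.2, 3.9, 3.2]
width: 0.0005
grip_force: 1.8
```

arm_command --xyz '[[0.0003,-0.002,0],[0.0005,-0.004,0],[0.0008,-0.006,0],[0.001,-0.008,0],[0.001,-0.008,0]]' --rot '[[0,0,0],[0,0,0],[0,0,0],[0,0,0],[0,0,0]]'

```text
time: 17.98
ee_pos: [0.5199, -0.0676, 0.0561]
eef_rot: [0.66, 0.751, 0.0, 0.0]
ft_force: [-0.7, 4.3, 2.8]
width: 0.0003
grip_force: 2.4
```

arm_command --xyz '[[0.0003,-0.002,0],[0.0004,-0.003,0],[0.0005,-0.004,0],[0.0005,-0.004,0]]' --rot '[[0,0,0],[0,0,0],[0,0,0],[0,0,0]]'

```text
time: 18.32
ee_pos: [0.5201, -0.0699, 0.0561]
eef_rot: [0.66, 0.752, 0.001, -0.001]
ft_force: [-2.7, 9.3, 5.3]
width: 0.0005
grip_force: 4.9
```

The force jumps after about 15 mm of travel, so the pack is being met. Pushing harder in small steps.

arm_command --xyz '[[0,-0.0005,0],[0,-0.001,0],[0,-0.0015,0],[0,-0.0015,0],[0,-0.0015,0],[0,-0.0015,0]]' --rot '[[0,0,0],[0,0,0],[0,0,0],[0,0,0],[0,0,0],[0,0,0]]'

```text
time: 18.82
ee_pos: [0.5201, -0.07, 0.0561]
eef_rot: [0.659, 0.752, 0.001, -0.001]
ft_force: [-3.3, 14.5, 7.6]
width: 0.0002
grip_force: 7.2
```

arm_command --xyz '[[0.0003,-0.001,0],[0.0003,-0.002,0],[0.0003,-0.003,0],[0.0003,-0.003,0],[0.0003,-0.003,0],[0.0003,-0.003,0]]' --rot '[[0,0,0],[0,0,0],[0,0,0],[0,0,0],[0,0,0],[0,0,0]]'

```text
time: 19.32
ee_pos: [0.5201, -0.0702, 0.0561]
eef_rot: [0.659, 0.753, 0.002, -0.003]
ft_force: [-6.4, 23.6, 11.9]
width: 0.0004
grip_force: 12.1
```

Run:
```python
from h import *
s=r.read_state();print(s['time'],s['ee_pos'],s['ft_force'],s['torque'])
o=np.array([.5345,-.205]);a=.130;R=np.array([[np.cos(a),np.sin(a)],[-np.sin(a),np.cos(a)]])
n='scene';im,m=snap(n)
for l in 'plate1_c jaw_handle jaw_face mould_thick_c keeper_end keeper_pivot'.split():
        print(l,[(c,w[2],(R@(np.array(w[:2])-o)*1e3).round(1).tolist()) for c,w,p in find(l,n,m) if w[1]<0])
cv2.imwrite('pics/c8.png',cv2.cvtColor(cv2.resize(im[160:270,170:280],(600,600),interpolation=cv2.INTER_CUBIC),cv2.COLOR_RGB2BGR))
```

```text
19.3167 [ 0.52013006 -0.07018848  0.05609357] [-6.4443006  23.55350797 11.89382068] [ 4.83997309  1.45553895 -0.24194726]
plate1_c [(0.72, 0.0448, [-0.6, 45.3])]
jaw_handle [(0.56, 0.0659, [5.0, 119.0])]
jaw_face [(0.65, 0.0238, [4.0, 50.7])]
mould_thick_c [(0.76, 0.0284, [3.1, 19.4])]
keeper_end [(0.55, 0.0282, [56.0, -9.8])]
keeper_pivot [(0.49, 0.0235, [-53.2, -6.5])]
```

View pics/c8.png

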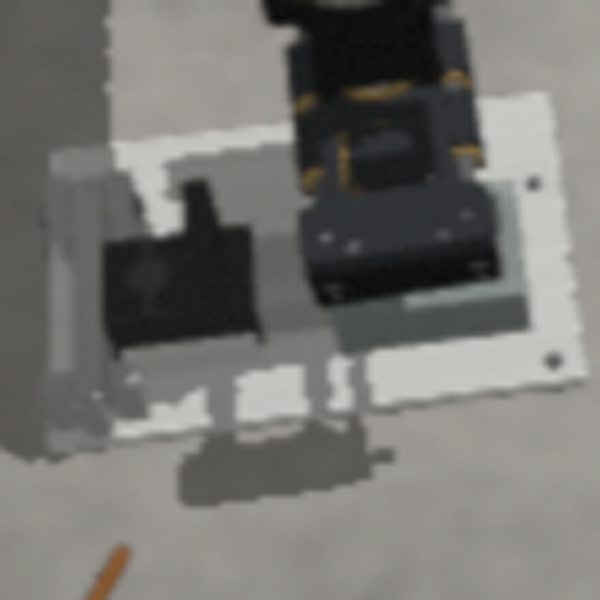

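The mould, plate and jaw now sit together against the shut keeper in the crop. The jaw has travelled about 15 mm, short of its stop, and the push is about 24 N. Handing in.

```bash
python3 -c "
from bench import r
print(r.close_job())"
```

```text
the job is handed in; nothing more can be done
None
```

I shut the keeper, stood one spacer plate behind the thick mould, and handed the job in with the jaw held tight at about 24 N and 15 mm of travel; no verdict came back.

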